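# Fetch the hemmed-in spice tin for weighing

## Robot

A 7-joint arm with a two-finger parallel gripper is mounted at the origin on the work surface. World frame = base frame: x ahead of the robot, y to its left, z up, the work surface at z = 0. Lengths are in m, angles in rad, forces in N, time in s.
With the tool pointing down it reaches from about 0.4 to 0.85 m from the base axis. Payload 4.5 kg.
Tool frame: the origin (TCP) lies at the very end of the fingers, on their centre line; the grasp point (between the pads) lies 19 mm behind it (grip_point_offset is the distance from the TCP to the grasp point, in m); z points along the fingers, y is the line along which they close (so a half turn about z gives the same grasp; the last joint's range is limited). The gripper opens to 88 mm and grips with 3 to 60 N. Pads are 18 mm wide; open, the fingers measure 123 mm over their backs; the gripper's body (75 mm by 187 mm) begins 45 mm behind the grasp point.
Start: joints at [1.225, 0.689, -0.195, 1.565, 0.157, 0.902, -0.215], TCP at [0.232, -0.58, 0.239] pointing down, gripper open.
Joint ranges: [-3.01, 3.01], [-0.46, 2.08], [-1.47, 1.51], [0.13, 2.56], [-1, 4.14], [0.04, 2.09], [-2.66, 2.66]. Speed limits (rad/s): [2.57, 2.57, 3.14, 3.14, 3.14, 3.14, 3.14].

## Interface

Orientations are given as a unit quaternion [x, y, z, w].
In Python, from plant import get_state, snapshot, camera_params, finish_job, grip_point_offset gives the robot as it stands.
- The arm moves only by the shell command python3 -m handwheel 'ROWS' [FORCE]. ROWS is a JSON list of rows, 1 to 10 of them, each an object with the fields jaw (the opening from 0.0 (shut) to 1.0 (fully open)), x, y, z (the shift in shares of 0.6 m (1.0 is 0.6 m)), drx, dry, drz (a rotation vector in a scale on which 1.0 is pi/2 rad); a field left out counts as zero (the opening has to be given); each row is the pose to reach, as a shift and turn from the pose commanded when the command began, along the tool's axes at that moment; what a row does not reach only later rows make up. A row lasts 1/10 s, in which the tool goes at most 0.05 m and 0.15 rad, less where a joint would pass 70% of its speed; a pose out of reach is approached as far as the arm can. The fingers move at their own pace and stop on an object; FORCE is the grip in N (left out, the last holds). Time passes only in rows, so rows that do not move let the fingers close. It prints the time, the measured TCP pose, the force, the opening and the grip force at its end. A shift or turn number past 1, either way, is cut back to 1. Input that does not fit is refused with a message, and nothing moves.
- get_state(): the state, without advancing time (a new reading comes with each control period).
- snapshot(name): name is "scene" or "top" or "wrist"; returns (picture, depth): 420x560x3 uint8, red, green, blue; 420x560 float32, m along the optical axis (not along the pixel's ray), 0 where there is no reading.
- camera_params(name): a dict with "fx", "fy", "cx", "cy" (pixels), "rvec" (rotation vector, rad) and "tvec" (3), from world to camera coordinates, as OpenCV has them. Camera axes: x right, y down, z forward; pixel columns grow to the right and rows downward; lengths in m; the calibration is good to about 2 mm. A picture is of the moment at which its call begins: read the wrist's pose just before it. camera_params takes no time and is no camera call; for the wrist camera it gives the pose at the moment of the call.
- finish_job(): hands the job in; it is judged then, once.
The state is a dict: "clock": time; "q": joint angles; "qd": joint speeds; "joint_torque": joint torques, N m; "tool_pos": TCP position; "eef_rot": TCP orientation; "contact_force": force on the tool from outside, world axes, zero at the start; "moment": the same for the moment, N m; "opening": opening from 0.0 (shut) to 1.0 (fully open); "finger_force": force on a finger pad.
Only numpy, scipy, OpenCV 4.12 (cv2) and the standard library are available. Lean on these libraries where they do the work, as an engineer would, in place of code of your own. Each camera call takes 0.05 s, during which the arm holds its last target. There are 200 camera calls.

## Task

The low steel spice tin is hemmed in by the glass jar, the square canister and the pepper mill: first clear all three onto the wooden board, then stand the tin in the middle of the scale's pan. Only when the tin is on the scale, put the three back, each centred on the coaster it stood on at the start. Keep all four upright throughout and leave them standing, let go.

Things in the scene. Friction and masses are not known exactly. Their poses are not given: they have to be found in the camera images.
- tin: low round steel spice tin with lid, 56 mm diameter, 45 mm high, about 120 g, standing on the bare ledge at the start between the three tall vessels (their centres are 72 mm from its centre, on three of its four sides; the side away from the robot is open). Origin: centre of its underside; z up.
- jar: round glass jar shut with a steel screw lid; body 60 mm diameter and straight up to 94 mm, lid 56 mm diameter from 100 to 120 mm height; about 280 g. Stands on the round coaster at the start. Origin: centre of its underside; z up.
- canister: square white ceramic canister with a pale wooden lid; body 56 x 56 mm with its sides along its own x and y, straight up to 100 mm, lid 50 x 50 mm up to 112 mm; about 300 g. Stands on the square coaster at the start. Origin: centre of its underside; z up.
- mill: round dark-wood pepper mill; foot 54 mm diameter, narrower waist, straight head 46 mm diameter from 62 to 102 mm height, small steel button on top up to 122 mm; about 200 g. Stands on the hexagonal coaster at the start. Origin: centre of its underside; z up.
- coaster_jar: round cork coaster, 84 mm diameter, 5 mm thick, fixed: the jar's place. Origin: centre of its underside.
- coaster_canister: square cork coaster, 80 x 80 mm, 5 mm thick, fixed: the canister's place. Origin: centre of its underside.
- coaster_mill: hexagonal cork coaster, 84 mm across corners, 5 mm thick, fixed: the mill's place. Origin: centre of its underside.
- board: wooden cutting board lying to one side of the group (left or right), fixed: the area to clear things onto. 300 mm along its x, 130 mm along its y, 15 mm thick, free of other things; holds the three in a row along x about 100 mm apart. Origin: centre of its underside.
- scale: white kitchen scale on the other side of the group, fixed and rigid, with a flat round steel pan 124 mm in diameter whose top is 45 mm above the ledge; housing 190 x 150 x 30 mm under it, its dark display at the -x end. Origin: at ledge height straight below the pan's centre; x points away from the display.

How it is judged:
By the outcome, as a careful person would: the job done as asked, in the order asked, and still so for the second after the job is handed in, with the robot touching nothing.
It also fails if it takes over 138 s, if anything falls off the work surface, if the arm or the gripper's body presses on something with over 40 N, if the wrist force passes 120 N, or if a joint passes its speed limit or range.

## Working session

There is one attempt and no reset: what is moved stays moved. The work goes in short steps, Python scripts to look and compute and a shell command to move; the robot and the scene stay as the last step left them, time stands still between calls to the robot, and variables do not carry over. Pictures are saved under pics/ and viewed, at most 14 in all, crops included, and the job is handed in when it is done.

```bash
ls; mkdir -p pics; cat > h.py <<'E'
import numpy as np, cv2
from plant import *
from scipy.spatial.transform import Rotation as R
def cam(n):
    c=camera_params(n); K=np.array([[c['fx'],0,c['cx']],[0,c['fy'],c['cy']],[0,0,1.]])
    Rm=cv2.Rodrigues(np.array(c['rvec'],float))[0]; return K,Rm,np.array(c['tvec'],float)
def cloud(d,c):
    K,Rm,t=c; v,u=np.mgrid[:d.shape[0],:d.shape[1]]
    P=np.stack([(u-K[0,2])/K[0,0]*d,(v-K[1,2])/K[1,1]*d,d],-1)
    return (P-t)@Rm
def ray(px,c,z):
    K,Rm,t=c; o=-Rm.T@t; d=Rm.T@np.linalg.solve(K,np.array([px[0],px[1],1.])); return o+d*(z-o[2])/d[2]
def save(n,im): cv2.imwrite('pics/'+n+'.png',im[...,::-1])
E
python3 - <<'E'
from h import *
s=get_state(); print(s['clock'],s['tool_pos'],s['eef_rot'],grip_point_offset() if callable(grip_point_offset) else grip_point_offset)
for n in ['scene','top']:
    c=cam(n); im,d=snapshot(n); save(n+'0',im); np.savez(n+'0.npz',im=im,d=d,K=c[0],R=c[1],t=c[2]); print(n,(-c[1].T@c[2]).round(3),c[1][2].round(2),c[0][0,0])
E
```

```text
pics
0.0 [ 0.23143884 -0.57987962  0.23789106] [ 9.82010179e-01  1.88825697e-01 -2.36420317e-04 -8.99372895e-04] 0.0187
scene [ 1.23  -0.02   0.679] [-0.74  0.   -0.68] 499.56335548061946
top [0.52  0.002 0.826] [ 0.05 -0.02 -1.  ] 408.702337539144
```

View pics/scene0.png

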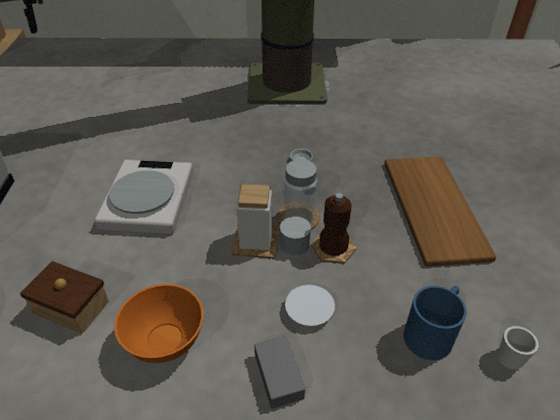

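View pics/top0.png

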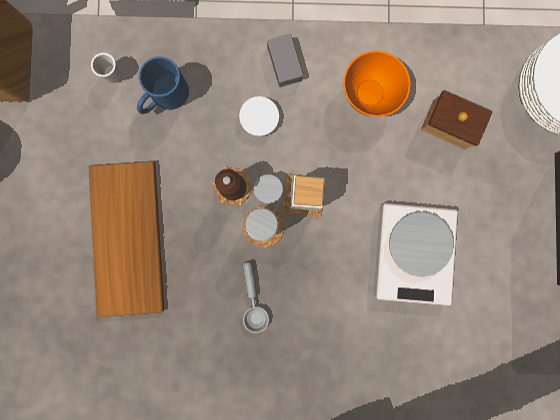

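The scene view shows the canister (255,220), jar (300,185), tin (295,235) and mill (337,225), with the board at right and the scale at left. In the top view the mill lid is at (227,181), tin (267,188), canister (308,192), jar (261,225), board (127,238) and pan (421,243). A scoop lies at (255,300) and a dish at (259,116).

```bash
cat > m0.py <<'E'
from h import *
for n in ['top','scene']:
    z=np.load(n+'0.npz'); im,d=z['im'],z['d']; c=(z['K'],z['R'],z['t']); P=cloud(d,c)
    hsv=cv2.cvtColor(im,cv2.COLOR_RGB2HSV); Z=P[...,2]; ok=d>0
    print(n,'ledge z',np.median(Z[ok&(abs(Z)<.01)]).round(4))
    reg=ok&(P[...,0]>.35)&(P[...,0]<.68)
    def rep(name,m,mn=40):
        nn,lab,st,_=cv2.connectedComponentsWithStats(m.astype(np.uint8))
        for i in range(1,nn):
            if st[i,4]<mn: continue
            k=lab==i; q=P[k]
            cs=cv2.findContours(k.astype(np.uint8),0,1)[0]; cn=max(cs,key=len)
            zz=np.median(q[:,2]); w=np.array([ray(p[0],c,zz)[:2] for p in cn],np.float32)
            (cx,cy),r=cv2.minEnclosingCircle(w); rr=cv2.minAreaRect(w*1000)
            print(' ',name,st[i,4],'med',np.median(q,0).round(4),'z%',np.percentile(q[:,2],[10,90]).round(4),'circ',round(cx,4),round(cy,4),round(2*r,4),'rect',np.round(rr[0],1),np.round(rr[1],1),round(rr[2],1))
    grp=reg&(abs(P[...,1])<.2)
    rep('h100-130',grp&(Z>.108)&(Z<.135))
    rep('h90-108',grp&(Z>.092)&(Z<.108))
    rep('tin',grp&(Z>.038)&(Z<.052))
    rep('coast',grp&(Z>.003)&(Z<.008)&(hsv[...,1]>90))
    rep('board',ok&(Z>.01)&(Z<.02)&(P[...,1]>.15)&(P[...,0]<.72),1000)
    rep('pan',ok&(Z>.040)&(Z<.05)&(P[...,1]<-.15)&(P[...,0]<.65),500)
    rep('scale',ok&(Z>.025)&(Z<.05)&(P[...,1]<-.15)&(P[...,0]<.65),1000)
    rep('scoop',ok&(Z>.006)&(abs(P[...,1])<.15)&(P[...,0]<.43)&(P[...,0]>.2),50)
E
python3 m0.py
```

```text
top ledge z 0.0002
  h100-130 486 med [0.6008 0.0784 0.1151] z% [0.1094 0.1244] circ 0.6015 0.0787 0.0454 rect [601.5  78.7] [42.1 41.9] 46.4
  h100-130 821 med [ 0.5868 -0.0623  0.1171] z% [0.1154 0.1184] circ 0.5863 -0.0628 0.0673 rect [586.6 -62.7] [50.  50.1] 86.9
  h100-130 821 med [0.5278 0.0187 0.1251] z% [0.1235 0.1267] circ 0.5274 0.0185 0.0557 rect [527.4  18.8] [53.1 54.8] 0.9
  h90-108 143 med [ 0.5638 -0.042   0.104 ] z% [0.1001 0.106 ] circ 0.5863 -0.0628 0.0757 rect [586.5 -62.2] [55.2 56.3] 86.7
  tin 659 med [0.5962 0.0087 0.0451] z% [0.0434 0.0469] circ 0.5958 0.0087 0.0564 rect [596.4   8.5] [53.9 53.7] 1.0
  coast 358 med [0.592  0.0658 0.0052] z% [0.0037 0.0069] circ 0.6032 0.0803 0.0819 rect [601.3  79.6] [74.9 72.2] 24.2
  coast 386 med [ 0.5626 -0.0338  0.0052] z% [0.0036 0.0068] circ 0.5873 -0.0627 0.1079 rect [587.6 -62.5] [79.7 79.3] 83.8
  coast 403 med [0.5101 0.0011 0.0051] z% [0.0038 0.0067] circ 0.5242 0.0171 0.0834 rect [523.7  17.6] [80.1 80.2] 0.8
  board 10054 med [0.495  0.2872 0.0152] z% [0.0133 0.017 ] circ 0.4966 0.2872 0.3216 rect [496.9 286.9
[... 1908 characters left out ...]
47] z% [0.0034 0.0063] circ 0.5925 -0.0616 0.1085 rect [590.4 -62.6] [79.  81.1] 83.3
  coast 391 med [0.6249 0.0794 0.0048] z% [0.0036 0.0063] circ 0.6088 0.0801 0.0794 rect [614.5  79.6] [78.7 58.1] 85.1
  board 6876 med [0.5256 0.2874 0.0144] z% [0.0127 0.0159] circ 0.5022 0.2871 0.3252 rect [501.4 285.9] [302.9 131.1] 5.3
  pan 2165 med [ 0.5018 -0.2871  0.0447] z% [0.043  0.0461] circ 0.4986 -0.2873 0.1277 rect [ 499.4 -287.1] [123.8 123.5] 0.2
  scale 4739 med [ 0.5038 -0.2808  0.0316] z% [0.0282 0.0456] circ 0.4816 -0.2833 0.2353 rect [ 483.1 -283.4] [149.1 191.7] 85.8
  scoop 139 med [0.328  0.0273 0.0108] z% [0.0069 0.0142] circ 0.3386 0.028 0.0513 rect [334.8  28.9] [40.7 49.1] 0.3
```

```bash
cat >> h.py <<'E'
def togo(x,y,z,ang=-3):
    """shift and turn in the tool's axes to put the TCP at x,y,z with tool x at ang deg, pointing down"""
    s=get_state(); R0=R.from_quat(s['eef_rot']); a=np.radians(ang)
    R1=R.from_matrix([[np.cos(a),np.sin(a),0],[np.sin(a),-np.cos(a),0],[0,0,-1]])
    print('togo',R0.inv().apply(np.array([x,y,z])-s['tool_pos']).round(4),(R0.inv()*R1).as_rotvec().round(4),'pos',np.round(s['tool_pos'],4),'t',s['clock'])
E
python3 -c "
from h import *
togo(.53,.01,.30)"
```

```text
togo [ 0.496  -0.4373 -0.0614] [-0.0015  0.0005  0.4323] pos [ 0.2315 -0.58    0.238 ] t 0.1
```

Careful with the scale: shifts go in shares of 0.6 m and turns go in shares of pi/2 rad. That gives: 0.3 m is 0.5, -0.264 m is -0.44, 0.432 rad is 0.275.

```bash
python3 -m handwheel '[{"jaw": 1, "z": -0.1}, {"jaw": 1, "z": -0.1}, {"jaw": 1, "x": 0.5, "y": -0.44, "z": -0.1, "drz": 0.275}, {"jaw": 1, "x": 0.5, "y": -0.44, "z": -0.1, "drz": 0.275}, {"jaw": 1, "x": 0.5, "y": -0.44, "z": -0.1, "drz": 0.275}, {"jaw": 1, "x": 0.5, "y": -0.44, "z": -0.1, "drz": 0.275}, {"jaw": 1, "x": 0.5, "y": -0.44, "z": -0.1, "drz": 0.275}, {"jaw": 1, "x": 0.5, "y": -0.44, "z": -0.1, "drz": 0.275}, {"jaw": 1, "x": 0.5, "y": -0.44, "z": -0.1, "drz": 0.275}, {"jaw": 1, "x": 0.5, "y": -0.44, "z": -0.1, "drz": 0.275}]'
python3 -c "
from h import *
togo(.53,.01,.30)"
```

```text
clock: 1.1
tool_pos: [0.413, -0.2221, 0.2987]
eef_rot: [1.0, -0.026, 0.0, 0.0]
contact_force: [1.1, 0.1, 0.1]
opening: 1.0
finger_force: 0.0
togo [ 0.1047 -0.2379 -0.0013] [ 0.0001 -0.0002  0.0001] pos [ 0.413  -0.2221  0.2987] t 1.1
```

To row units: -0.238 m is -0.3967, 0.105 m is 0.175.

```bash
python3 -m handwheel '[{"jaw": 1, "x": 0.175, "y": -0.3967}, {"jaw": 1, "x": 0.175, "y": -0.3967}, {"jaw": 1, "x": 0.175, "y": -0.3967}, {"jaw": 1, "x": 0.175, "y": -0.3967}, {"jaw": 1, "x": 0.175, "y": -0.3967}, {"jaw": 1, "x": 0.175, "y": -0.3967}, {"jaw": 1, "x": 0.175, "y": -0.3967}, {"jaw": 1, "x": 0.175, "y": -0.3967}]'
python3 - <<'E'
from h import *
togo(.53,.01,.30)
c=cam('wrist'); im,d=snapshot('wrist'); save('w1',im); np.savez('w1.npz',im=im,d=d,K=c[0],R=c[1],t=c[2]); print((-c[1].T@c[2]).round(3),c[1].round(3),c[0][0,0])
E
sed "s/\['top','scene'\]/['w1']/; s/n+'0.npz'/n+'.npz'/" m0.py > m1.py; python3 m1.py
```

```text
clock: 1.9
tool_pos: [0.529, 0.0064, 0.2984]
eef_rot: [1.0, -0.027, -0.001, 0.001]
contact_force: [0.2, -0.6, 0.4]
opening: 0.999
finger_force: 0.0
togo [ 0.0008 -0.0036 -0.0016] [ 0.0016  0.0012 -0.0014] pos [0.529  0.0064 0.2984] t 1.9
[0.598 0.003 0.444] [[-0.054 -0.999  0.002]
 [-0.962  0.053  0.267]
 [-0.266  0.013 -0.964]] 298.39663871024936
w1 ledge z -0.0004
  h100-130 1272 med [0.6031 0.0773 0.1153] z% [0.1094 0.1253] circ 0.6031 0.0777 0.0437 rect [602.8  77.9] [41.6 41.7] 65.5
  h100-130 2259 med [ 0.5888 -0.0629  0.1165] z% [0.1155 0.1175] circ 0.588 -0.063 0.0686 rect [588.  -62.4] [50.7 48.4] 86.9
  h100-130 2003 med [0.5302 0.0182 0.1245] z% [0.1234 0.1254] circ 0.5299 0.0182 0.0573 rect [529.6  18. ] [54.5 55.8] 41.3
  h90-108 159 med [0.6039 0.0608 0.1062] z% [0.0959 0.1076] circ 0.6034 0.0761 0.0454 rect [604.5  66.4] [45.1 22.5] 6.3
  h90-108 409 med [ 0.5913 -0.0386  0.1036] z% [0.1009 0.1049] circ 0.588 -0.0626 0.0759 rect [587.7 -62.1] [56.2 54.6] 86.9
  h90-108 196 med [0.5524 0.0127 0.0999] z% [0.0966 0.1021] circ 0.5299 0.0181 0.0591 rect [543.3  14.3] [58.8 
[... 419 characters left out ...]
36 0.0057] circ 0.5895 -0.0629 0.1094 rect [588.9 -62.6] [79.4 79.5] 83.3
  coast 523 med [5.479e-01 1.000e-04 4.600e-03] z% [0.0036 0.0058] circ 0.5256 0.0168 0.0831 rect [538.8  11.4] [82.5 53.3] 67.8
  board 14988 med [0.5356 0.2855 0.0144] z% [0.0133 0.0155] circ 0.5078 0.287 0.3038 rect [502.1 286. ] [290.4 131.4] 5.2
  pan 6315 med [ 0.4983 -0.2859  0.0447] z% [0.0436 0.0457] circ 0.4963 -0.2859 0.1256 rect [ 495.8 -285.9] [125.2 121.4] 86.9
  scale 12619 med [ 0.4917 -0.2747  0.0404] z% [0.0287 0.0454] circ 0.4801 -0.2751 0.227 rect [ 480.  -276.9] [148.4 182.7] 85.6
  scoop 513 med [0.3953 0.0372 0.0151] z% [0.0091 0.0192] circ 0.3851 0.0276 0.1015 rect [385.6  27.7] [50.1 89.3] 88.9
```

View pics/w1.png

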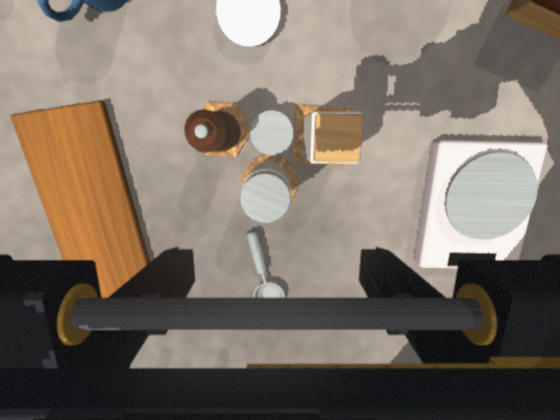

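The wrist view shows all four things clear of the fingers: mill (205,130), tin (271,132), canister (335,137), jar lid (265,196). Its heights agree with the text (.125, .1165, .125, .045) and x is about 2 mm beyond the top camera. Jar first, by its lid.

```bash
python3 -c "
from h import *
togo(.5298,.018,.102)"
```

```text
togo [ 0.0005 -0.0126  0.1965] [ 0.0017  0.0011 -0.0029] pos [0.5289 0.0057 0.2985] t 1.95
```

To row units: 0.15 m is 0.25, 0.13 m is 0.2167.

```bash
python3 -m handwheel '[{"jaw": 1, "y": -0.02, "z": 0.0667}, {"jaw": 1, "y": -0.02, "z": 0.15}, {"jaw": 1, "y": -0.02, "z": 0.2167}, {"jaw": 1, "y": -0.02, "z": 0.25}, {"jaw": 1, "y": -0.02, "z": 0.25}]'
python3 -c "
from h import *
togo(.5298,.018,.102)
c=cam('wrist'); im,d=snapshot('wrist'); save('w2',im)
togo(.5298,.018,.102)"
```

```text
clock: 2.45
tool_pos: [0.5278, 0.0175, 0.1464]
eef_rot: [1.0, -0.028, -0.003, 0.001]
contact_force: [-0.9, -0.3, -1.1]
opening: 1.003
finger_force: 0.0
togo [ 0.0023 -0.0007  0.0444] [ 0.0023  0.0063 -0.003 ] pos [0.5278 0.0175 0.1464] t 2.45
togo [ 0.0006 -0.0001  0.0461] [ 0.0015  0.0026 -0.0028] pos [0.5293 0.018  0.1481] t 2.5
```

View pics/w2.png

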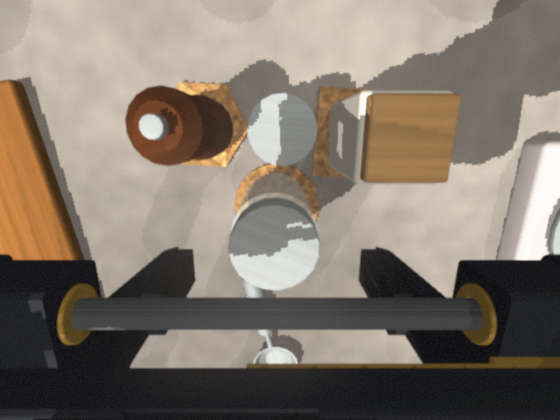

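The jar lid (275,243) lies midway between the fingertips (192 and 362). I'll descend, grip and lift a little.

To row units: 0.046 m is 0.0767, 0.03 m is 0.05.

```bash
python3 -m handwheel '[{"jaw": 1, "x": 0.0017, "z": 0.05}, {"jaw": 1, "x": 0.0017, "z": 0.0767}, {"jaw": 1, "x": 0.0017, "z": 0.0767}, {"jaw": 1, "x": 0.0017, "z": 0.0767}, {"jaw": 0, "x": 0.0017, "z": 0.0767}, {"jaw": 0, "x": 0.0017, "z": 0.0767}, {"jaw": 0, "x": 0.0017, "z": 0.0767}, {"jaw": 0, "x": 0.0017, "z": 0.0767}, {"jaw": 0, "x": 0.0017, "z": 0.0767}, {"jaw": 0, "x": 0.0017, "z": 0.0767}]' 40
python3 -m handwheel '[{"jaw": 0}, {"jaw": 0}, {"jaw": 0, "z": -0.0167}, {"jaw": 0, "z": -0.05}, {"jaw": 0, "z": -0.1167}, {"jaw": 0, "z": -0.1833}, {"jaw": 0, "z": -0.2333}, {"jaw": 0, "z": -0.25}, {"jaw": 0, "z": -0.25}, {"jaw": 0, "z": -0.25}]'
python3 -c "
from h import *
togo(.398,.278,.252,2)"
```

```text
clock: 3.5
tool_pos: [0.5316, 0.0198, 0.103]
eef_rot: [1.0, -0.026, 0.0, 0.0]
contact_force: [-0.3, -0.3, 4.7]
opening: 0.623
finger_force: 40.0
clock: 4.5
tool_pos: [0.5301, 0.02, 0.2512]
eef_rot: [1.0, -0.026, -0.002, 0.0]
contact_force: [-0.1, 0.0, -3.5]
opening: 0.621
finger_force: 40.0
togo [-0.1453 -0.2508 -0.0005] [ 0.0004  0.0032 -0.0868] pos [0.5301 0.02   0.2512] t 4.5
```

To row units: -0.251 m is -0.4183, -0.145 m is -0.2417.

```bash
python3 -m handwheel '[{"jaw": 0, "x": -0.0117, "y": -0.02}, {"jaw": 0, "x": -0.0367, "y": -0.0633}, {"jaw": 0, "x": -0.07, "y": -0.1217}, {"jaw": 0, "x": -0.1067, "y": -0.1833}, {"jaw": 0, "x": -0.1433, "y": -0.2467}, {"jaw": 0, "x": -0.18, "y": -0.31}, {"jaw": 0, "x": -0.21, "y": -0.3633}, {"jaw": 0, "x": -0.23, "y": -0.3983}, {"jaw": 0, "x": -0.2417, "y": -0.4183}, {"jaw": 0, "x": -0.2417, "y": -0.4183}]'
python3 -m handwheel '[{"jaw": 0, "z": 0.025}, {"jaw": 0, "z": 0.075}, {"jaw": 0, "z": 0.1333}, {"jaw": 0, "z": 0.1833}, {"jaw": 0, "z": 0.2083}, {"jaw": 0, "z": 0.2167}, {"jaw": 0, "z": 0.2167}]'
python3 -c "
from h import *
togo(.398,.278,.1125)"
```

```text
clock: 5.5
tool_pos: [0.3977, 0.2801, 0.2518]
eef_rot: [1.0, -0.024, -0.001, 0.0]
contact_force: [0.4, 0.4, -3.3]
opening: 0.624
finger_force: 40.0
clock: 6.2
tool_pos: [0.4001, 0.2769, 0.1222]
eef_rot: [1.0, -0.027, -0.0, 0.001]
contact_force: [0.2, 0.6, -3.5]
opening: 0.623
finger_force: 40.0
togo [-0.0021 -0.001   0.0097] [ 0.0018  0.0006 -0.0017] pos [0.4001 0.2769 0.1222] t 6.2
```

To row units: 0.0095 m is 0.0158, 0.008 m is 0.0133.

```bash
python3 -m handwheel '[{"jaw": 0, "z": 0.0083}, {"jaw": 0, "z": 0.0133}, {"jaw": 0, "z": 0.0158}, {"jaw": 0, "z": 0.0158}]'
python3 -m handwheel '[{"jaw": 0, "z": 0.0017}, {"jaw": 0, "z": 0.0017}]'
```

```text
clock: 6.6
tool_pos: [0.3998, 0.2784, 0.1134]
eef_rot: [1.0, -0.026, 0.0, -0.0]
contact_force: [0.3, -0.3, -2.3]
opening: 0.622
finger_force: 40.0
clock: 6.8
tool_pos: [0.4001, 0.2783, 0.113]
eef_rot: [1.0, -0.026, 0.001, -0.0]
contact_force: [-1.2, -1.0, 5.4]
opening: 0.627
finger_force: 40.0
```

Contact at z .113. Release, go up and to above the mill (far side).

To row units: -0.12 m is -0.2, -0.07 m is -0.1167.

```bash
python3 -m handwheel '[{"jaw": 1}, {"jaw": 1}, {"jaw": 1}, {"jaw": 1}, {"jaw": 1, "z": -0.05}, {"jaw": 1, "z": -0.1167}, {"jaw": 1, "z": -0.2}, {"jaw": 1, "z": -0.2}]'
python3 -c "
from h import *
togo(.603,.078,.233)"
```

```text
clock: 7.6
tool_pos: [0.4025, 0.2806, 0.2374]
eef_rot: [1.0, -0.026, 0.004, -0.004]
contact_force: [0.5, 0.2, 0.7]
opening: 0.994
finger_force: 0.0
togo [0.2108 0.1918 0.0047] [-0.0078 -0.0086 -0.0003] pos [0.4025 0.2806 0.2374] t 7.6
```

To row units: 0.213 m is 0.355, 0.189 m is 0.315.

```bash
python3 -m handwheel '[{"jaw": 1, "x": 0.355, "y": 0.315}, {"jaw": 1, "x": 0.355, "y": 0.315}, {"jaw": 1, "x": 0.355, "y": 0.315}, {"jaw": 1, "x": 0.355, "y": 0.315}, {"jaw": 1, "x": 0.355, "y": 0.315}, {"jaw": 1, "x": 0.355, "y": 0.315}, {"jaw": 1, "x": 0.355, "y": 0.315}, {"jaw": 1, "x": 0.355, "y": 0.315, "z": 0.05}, {"jaw": 1, "x": 0.355, "y": 0.315, "z": 0.05}, {"jaw": 1, "x": 0.355, "y": 0.315, "z": 0.05}]'
python3 - <<'E'
from h import *
c=cam('wrist'); im,d=snapshot('wrist'); save('w3',im); np.savez('w1.npz',im=im,d=d,K=c[0],R=c[1],t=c[2])
togo(.604,.078,.08)
E
python3 m1.py
```

```text
clock: 8.6
tool_pos: [0.6014, 0.0793, 0.2017]
eef_rot: [1.0, -0.025, -0.001, 0.0]
contact_force: [0.5, 0.2, 0.2]
opening: 1.001
finger_force: 0.0
togo [0.0019 0.0013 0.1225] [-0.0002  0.0003  0.0015] pos [0.6022 0.0793 0.2025] t 8.65
w1 ledge z -0.0004
  h100-130 2005 med [0.6063 0.0797 0.1154] z% [0.1094 0.1254] circ 0.6053 0.0795 0.0432 rect [605.3  79.8] [42.1 41.9] 87.0
  h100-130 3891 med [ 0.5902 -0.0608  0.1165] z% [0.115  0.1174] circ 0.5892 -0.0609 0.0716 rect [589.3 -60.5] [53.8 50.2] 87.0
  h90-108 283 med [0.622  0.0779 0.106 ] z% [0.0952 0.1078] circ 0.6055 0.0789 0.0459 rect [614.6  77.3] [45.4 26.2] 79.1
  h90-108 1168 med [ 0.6066 -0.0379  0.103 ] z% [0.0951 0.1052] circ 0.5913 -0.0596 0.0767 rect [589.7 -60.3] [60.4 57.1] 86.9
  tin 2236 med [0.5981 0.009  0.0446] z% [0.0436 0.0455] circ 0.5976 0.009 0.0574 rect [597.7   9.1] [55.2 55.6] 89.1
  tin 70 med [0.6219 0.0792 0.0397] z% [0.0384 0.0439] circ 0.6164 0.0801 0.0325 rect [620.4  80. ] [32.3  7.9] 89.0
  tin 364 med [ 0.603  -0.036   0.0452] z% [0.0394 0.0505] circ 0.5895 -0.0622 0.0773 rect [602.4 -50.3] [41.6 
[... 164 characters left out ...]
  0.0046] z% [0.0038 0.0056] circ 0.5888 -0.0626 0.112 rect [589.  -62.6] [80.6 79.7] 83.6
  coast 3117 med [0.5257 0.0189 0.0046] z% [0.0037 0.0056] circ 0.5257 0.0172 0.0836 rect [523.4  18.1] [81.9 78.2] 74.6
  board 11992 med [0.5873 0.2899 0.0144] z% [0.0134 0.0154] circ 0.5761 0.2928 0.1893 rect [565.2 292.3] [165.1 130.3] 5.2
  board 1107 med [0.4001 0.2317 0.0144] z% [0.0132 0.0156] circ 0.3981 0.2316 0.0695 rect [399.1 235.3] [60.4 45.9] 5.0
  scale 1058 med [ 0.5424 -0.2235  0.0292] z% [0.0264 0.0303] circ 0.5441 -0.2207 0.0646 rect [ 544.4 -227. ] [31.6 63. ] 87.2
  scoop 396 med [0.4024 0.0385 0.0172] z% [0.0123 0.0193] circ 0.3965 0.0353 0.062 rect [396.1  36.6] [59.3 19.9] 15.0
```

View pics/w3.png

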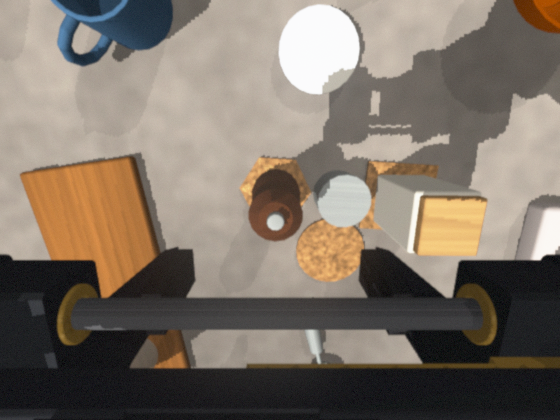

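To row units: 0.128 m is 0.2133, 0.08 m is 0.1333.

```bash
python3 -m handwheel '[{"jaw": 1, "x": 0.005, "z": 0.0667}, {"jaw": 1, "x": 0.005, "z": 0.1333}, {"jaw": 1, "x": 0.005, "z": 0.1833}, {"jaw": 1, "x": 0.005, "z": 0.2133}, {"jaw": 1, "x": 0.005, "z": 0.2133}, {"jaw": 1, "x": 0.005, "z": 0.2133}, {"jaw": 0, "x": 0.005, "z": 0.2133}, {"jaw": 0, "x": 0.005, "z": 0.2133}, {"jaw": 0, "x": 0.005, "z": 0.2133}, {"jaw": 0, "x": 0.005, "z": 0.2133}]' 35
python3 -m handwheel '[{"jaw": 0}, {"jaw": 0}, {"jaw": 0}, {"jaw": 0, "z": -0.0167}, {"jaw": 0, "z": -0.05}, {"jaw": 0, "z": -0.1167}, {"jaw": 0, "z": -0.1833}, {"jaw": 0, "z": -0.2333}, {"jaw": 0, "z": -0.25}, {"jaw": 0, "z": -0.25}]'
python3 -c "
from h import *
togo(.5986,.296,.225)"
```

```text
clock: 9.65
tool_pos: [0.6058, 0.0783, 0.0748]
eef_rot: [1.0, -0.026, 0.0, -0.0]
contact_force: [1.1, 0.7, 0.2]
opening: 0.659
finger_force: 0.0
clock: 10.65
tool_pos: [0.606, 0.0782, 0.2254]
eef_rot: [1.0, -0.026, 0.001, -0.0]
contact_force: [-0.0, 0.0, -1.9]
opening: 0.513
finger_force: 34.9
togo [-0.0188 -0.2171  0.0004] [-0.0003 -0.0024 -0.0001] pos [0.606  0.0782 0.2254] t 10.65
```

To row units: -0.217 m is -0.3617, -0.205 m is -0.3417.

```bash
python3 -m handwheel '[{"jaw": 0, "x": -0.0017, "y": -0.02}, {"jaw": 0, "x": -0.005, "y": -0.0583}, {"jaw": 0, "x": -0.01, "y": -0.1167}, {"jaw": 0, "x": -0.015, "y": -0.18}, {"jaw": 0, "x": -0.02, "y": -0.2433}, {"jaw": 0, "x": -0.0267, "y": -0.3033}, {"jaw": 0, "x": -0.03, "y": -0.3417}, {"jaw": 0, "x": -0.0317, "y": -0.3617}, {"jaw": 0, "x": -0.0317, "y": -0.3617}]'
python3 -m handwheel '[{"jaw": 0, "x": -0.0017, "z": 0.025}, {"jaw": 0, "x": -0.0017, "z": 0.075}, {"jaw": 0, "x": -0.0017, "z": 0.1333}, {"jaw": 0, "x": -0.0017, "z": 0.1833}, {"jaw": 0, "x": -0.0017, "z": 0.2133}, {"jaw": 0, "x": -0.0017, "z": 0.2267}, {"jaw": 0, "x": -0.0017, "z": 0.2317}, {"jaw": 0, "x": -0.0017, "z": 0.2317}]'
python3 -m handwheel '[{"jaw": 0, "z": 0.0017}, {"jaw": 0, "z": 0.0017}]'
```

```text
clock: 11.55
tool_pos: [0.5961, 0.2983, 0.2222]
eef_rot: [1.0, -0.024, -0.002, 0.0]
contact_force: [-0.1, 0.0, -2.7]
opening: 0.509
finger_force: 34.9
clock: 12.35
tool_pos: [0.5975, 0.295, 0.0856]
eef_rot: [1.0, -0.027, 0.0, 0.0]
contact_force: [-0.6, 0.1, -1.5]
opening: 0.509
finger_force: 34.9
clock: 12.55
tool_pos: [0.5975, 0.2964, 0.0852]
eef_rot: [1.0, -0.026, 0.001, -0.0]
contact_force: [0.1, 0.3, -2.6]
opening: 0.514
finger_force: 34.9
```

To row units: 0.001 m is 0.0017.

```bash
python3 -m handwheel '[{"jaw": 0, "z": 0.0017}, {"jaw": 0, "z": 0.0017}]'
python3 -m handwheel '[{"jaw": 1}, {"jaw": 1}, {"jaw": 1}, {"jaw": 1}, {"jaw": 1, "z": -0.05}, {"jaw": 1, "z": -0.1167}, {"jaw": 1, "z": -0.2}, {"jaw": 1, "z": -0.2}]'
python3 -c "
from h import *
togo(.589,-.0620,.203)"
```

```text
clock: 12.75
tool_pos: [0.5976, 0.2965, 0.0844]
eef_rot: [1.0, -0.026, 0.001, -0.001]
contact_force: [-0.1, 0.6, 4.2]
opening: 0.511
finger_force: 34.9
clock: 13.55
tool_pos: [0.6011, 0.2982, 0.2105]
eef_rot: [1.0, -0.026, 0.006, -0.004]
contact_force: [0.2, 0.8, 0.7]
opening: 1.0
finger_force: 0.0
togo [0.0069 0.3603 0.0049] [-0.0074 -0.0119 -0.0004] pos [0.6011 0.2982 0.2105] t 13.55
```

To row units: 0.3585 m is 0.5975, 0.01 m is 0.0167.

```bash
python3 -m handwheel '[{"jaw": 1, "x": 0.0167, "y": 0.5975}, {"jaw": 1, "x": 0.0167, "y": 0.5975}, {"jaw": 1, "x": 0.0167, "y": 0.5975}, {"jaw": 1, "x": 0.0167, "y": 0.5975}, {"jaw": 1, "x": 0.0167, "y": 0.5975}, {"jaw": 1, "x": 0.0167, "y": 0.5975}, {"jaw": 1, "x": 0.0167, "y": 0.5975}, {"jaw": 1, "x": 0.0167, "y": 0.5975}, {"jaw": 1, "x": 0.0167, "y": 0.5975}, {"jaw": 1, "x": 0.0167, "y": 0.5975}]'
python3 - <<'E'
from h import *
c=cam('wrist'); im,d=snapshot('wrist'); save('w4',im); np.savez('w1.npz',im=im,d=d,K=c[0],R=c[1],t=c[2])
togo(.589,-.062,.073)
E
python3 m1.py | head -8
```

```text
clock: 14.55
tool_pos: [0.5882, -0.0606, 0.203]
eef_rot: [1.0, -0.025, -0.0, -0.001]
contact_force: [1.3, 1.0, -1.0]
opening: 0.999
finger_force: 0.0
togo [0.0008 0.0024 0.1301] [-0.0018 -0.      0.0034] pos [ 0.5883 -0.0598  0.2031] t 14.6
w1 ledge z -0.0004
  h100-130 3666 med [ 0.59   -0.0632  0.1165] z% [0.1155 0.1173] circ 0.5888 -0.0635 0.0687 rect [589.3 -63.2] [49.7 50.6] 87.1
  h90-108 653 med [ 0.6136 -0.0643  0.1035] z% [0.0981 0.1051] circ 0.5889 -0.0631 0.0758 rect [589.7 -63.3] [55.5 56.5] 86.6
  tin 2254 med [0.598  0.0082 0.0445] z% [0.0436 0.0454] circ 0.5975 0.0082 0.057 rect [597.1   8.4] [55.5 55.1] 87.1
  tin 93 med [ 0.6158 -0.0658  0.0456] z% [0.0396 0.0516] circ 0.6155 -0.0648 0.053 rect [616.  -64.8] [52.8  2. ] 87.1
  coast 3079 med [0.6071 0.0813 0.0045] z% [0.0036 0.0054] circ 0.6053 0.0799 0.0823 rect [605.4  82.2] [76.8 72.9] 83.4
  coast 962 med [ 0.6207 -0.0634  0.0046] z% [0.0037 0.0055] circ 0.6113 -0.0654 0.0858 rect [612.6 -65.7] [79.9 34.6] 85.5
  coast 75 med [ 0.5686 -0.0222  0.0047] z% [0.0037 0.0054] circ 0.5714 -0.0212 0.0359 rect [571.3 -22.5] [ 3.6 35.7] 83.3
```

View pics/w4.png

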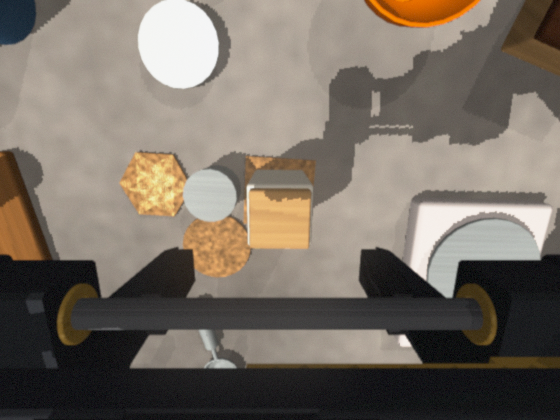

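The canister lid (279,215) lies between the fingers, and its sides run parallel to them (about -3 deg).

To row units: 0.13 m is 0.2167, 0.0025 m is 0.0042.

```bash
python3 -m handwheel '[{"jaw": 1, "x": 0.0017, "y": 0.0042, "z": 0.0667}, {"jaw": 1, "x": 0.0017, "y": 0.0042, "z": 0.1333}, {"jaw": 1, "x": 0.0017, "y": 0.0042, "z": 0.1833}, {"jaw": 1, "x": 0.0017, "y": 0.0042, "z": 0.2167}, {"jaw": 1, "x": 0.0017, "y": 0.0042, "z": 0.2167}, {"jaw": 1, "x": 0.0017, "y": 0.0042, "z": 0.2167}, {"jaw": 0, "x": 0.0017, "y": 0.0042, "z": 0.2167}, {"jaw": 0, "x": 0.0017, "y": 0.0042, "z": 0.2167}, {"jaw": 0, "x": 0.0017, "y": 0.0042, "z": 0.2167}, {"jaw": 0, "x": 0.0017, "y": 0.0042, "z": 0.2167}]' 40
python3 -m handwheel '[{"jaw": 0}, {"jaw": 0}, {"jaw": 0}, {"jaw": 0, "z": -0.0167}, {"jaw": 0, "z": -0.05}, {"jaw": 0, "z": -0.1167}, {"jaw": 0, "z": -0.1833}, {"jaw": 0, "z": -0.2333}, {"jaw": 0, "z": -0.2667}, {"jaw": 0, "z": -0.2667}]'
python3 -c "
from h import *
togo(.499,.287,.235)"
```

```text
clock: 15.6
tool_pos: [0.5895, -0.0648, 0.0739]
eef_rot: [1.0, -0.026, 0.001, -0.0]
contact_force: [-0.8, 2.4, 1.5]
opening: 0.66
finger_force: 1.3
clock: 16.6
tool_pos: [0.5902, -0.0658, 0.2359]
eef_rot: [1.0, -0.027, 0.002, 0.0]
contact_force: [0.3, 0.3, -4.7]
opening: 0.633
finger_force: 39.9
togo [-1.098e-01 -3.474e-01  1.000e-04] [ 0.0007 -0.005  -0.0007] pos [ 0.5902 -0.0658  0.2359] t 16.6
```

To row units: -0.335 m is -0.5583, -0.311 m is -0.5183.

```bash
python3 -m handwheel '[{"jaw": 0, "x": -0.005, "y": -0.0167}, {"jaw": 0, "x": -0.0167, "y": -0.0533}, {"jaw": 0, "x": -0.035, "y": -0.1117}, {"jaw": 0, "x": -0.0567, "y": -0.1783}, {"jaw": 0, "x": -0.0783, "y": -0.2483}, {"jaw": 0, "x": -0.1, "y": -0.3183}, {"jaw": 0, "x": -0.1217, "y": -0.3883}, {"jaw": 0, "x": -0.1433, "y": -0.4567}, {"jaw": 0, "x": -0.1633, "y": -0.5183}, {"jaw": 0, "x": -0.175, "y": -0.5583}]'
python3 -m handwheel '[{"jaw": 0, "x": -0.0067, "y": -0.02}, {"jaw": 0, "x": -0.0067, "y": -0.02}, {"jaw": 0, "x": -0.0067, "y": -0.02, "z": 0.025}, {"jaw": 0, "x": -0.0067, "y": -0.02, "z": 0.075}, {"jaw": 0, "x": -0.0067, "y": -0.02, "z": 0.1417}, {"jaw": 0, "x": -0.0067, "y": -0.02, "z": 0.2}, {"jaw": 0, "x": -0.0067, "y": -0.02, "z": 0.2333}, {"jaw": 0, "x": -0.0067, "y": -0.02, "z": 0.2467}, {"jaw": 0, "x": -0.0067, "y": -0.02, "z": 0.25}, {"jaw": 0, "x": -0.0067, "y": -0.02, "z": 0.25}]'
python3 -m handwheel '[{"jaw": 0, "z": 0.0017}, {"jaw": 0, "z": 0.0017}]'
```

```text
clock: 17.6
tool_pos: [0.4978, 0.279, 0.231]
eef_rot: [1.0, -0.024, -0.002, 0.0]
contact_force: [0.2, 0.7, -2.7]
opening: 0.631
finger_force: 39.9
clock: 18.6
tool_pos: [0.4989, 0.2853, 0.0835]
eef_rot: [1.0, -0.027, 0.0, 0.001]
contact_force: [0.3, -0.4, -3.2]
opening: 0.631
finger_force: 40.0
clock: 18.8
tool_pos: [0.4994, 0.2862, 0.0831]
eef_rot: [1.0, -0.027, 0.001, 0.0]
contact_force: [-0.3, -1.9, 3.1]
opening: 0.628
finger_force: 39.9
```

To row units: -0.12 m is -0.2, -0.07 m is -0.1167.

```bash
python3 -m handwheel '[{"jaw": 1}, {"jaw": 1}, {"jaw": 1}, {"jaw": 1}, {"jaw": 1, "z": -0.05}, {"jaw": 1, "z": -0.1167}, {"jaw": 1, "z": -0.2}, {"jaw": 1, "z": -0.2}]'
python3 -m handwheel '[{"jaw": 1, "x": 0.1883, "y": 0.4533}, {"jaw": 1, "x": 0.1883, "y": 0.4533}, {"jaw": 1, "x": 0.1883, "y": 0.4533}, {"jaw": 1, "x": 0.1883, "y": 0.4533}, {"jaw": 1, "x": 0.1883, "y": 0.4533}, {"jaw": 1, "x": 0.1883, "y": 0.4533}, {"jaw": 1, "x": 0.1883, "y": 0.4533}, {"jaw": 1, "x": 0.1883, "y": 0.4533, "z": 0.0833}, {"jaw": 1, "x": 0.1883, "y": 0.4533, "z": 0.0833}, {"jaw": 1, "x": 0.1883, "y": 0.4533, "z": 0.0833}]'
python3 - <<'E'
from h import *
c=cam('wrist'); im,d=snapshot('wrist'); np.savez('w1.npz',im=im,d=d,K=c[0],R=c[1],t=c[2])
togo(.5975,.0085,.012)
im,d=snapshot('scene'); save('s1',im)
E
python3 m1.py
```

```text
clock: 19.6
tool_pos: [0.5018, 0.2896, 0.2083]
eef_rot: [1.0, -0.026, 0.005, -0.004]
contact_force: [0.3, -0.0, 0.2]
opening: 1.002
finger_force: 0.0
clock: 20.6
tool_pos: [0.5958, 0.0104, 0.1516]
eef_rot: [1.0, -0.026, -0.002, 0.0]
contact_force: [-0.3, -0.5, 0.2]
opening: 1.004
finger_force: 0.0
togo [0.0005 0.002  0.141 ] [-0.0003 -0.0002  0.0013] pos [0.5971 0.0105 0.153 ] t 20.65
w1 ledge z -0.0003
  tin 3094 med [0.5981 0.0087 0.0445] z% [0.0437 0.0454] circ 0.5973 0.0087 0.0566 rect [597.5   8.9] [55.3 55.2] 87.0
  coast 4088 med [0.6067 0.081  0.0046] z% [0.0037 0.0054] circ 0.6053 0.0797 0.0837 rect [605.1  80. ] [82.  72.9] 84.0
  coast 6042 med [ 0.5911 -0.0629  0.0046] z% [0.0038 0.0055] circ 0.5888 -0.0627 0.1119 rect [588.9 -62.7] [80.3 80.2] 83.4
  coast 3905 med [0.5254 0.0175 0.0046] z% [0.0037 0.0054] circ 0.5258 0.0168 0.0838 rect [525.3  16.7] [82.5 73.4] 84.9
  board 4906 med [0.5978 0.2533 0.0143] z% [0.013  0.0154] circ 0.5983 0.2528 0.1125 rect [602.3 256.7] [ 70.1 101.2] 87.0
  scale 1867 med [ 0.554  -0.2343  0.0294] z% [0.0271 0.0305] circ 0.553 -0.2352 0.059 rect [ 554.5 -236.6] [48.3 43.9] 88.4
  scoop 219 med [0.4218 0.0396 0.0178] z% [0.0129 0.0194] circ 0.4237 0.0399 0.0277 rect [423.3  40.8] [21.8 19.6] 9.9
```

View pics/s1.png

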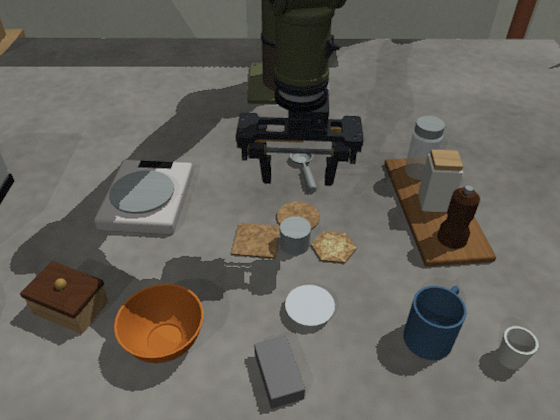

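All three stand on the board: jar (428,150), canister (440,185), mill (458,220). The tin (295,233) is free, so I'll pick it.

To row units: 0.139 m is 0.2317, 0.12 m is 0.2.

```bash
python3 -m handwheel '[{"jaw": 1, "x": 0.0008, "y": 0.0033, "z": 0.0667}, {"jaw": 1, "x": 0.0008, "y": 0.0033, "z": 0.1333}, {"jaw": 1, "x": 0.0008, "y": 0.0033, "z": 0.2}, {"jaw": 1, "x": 0.0008, "y": 0.0033, "z": 0.2317}, {"jaw": 1, "x": 0.0008, "y": 0.0033, "z": 0.2317}, {"jaw": 1, "x": 0.0008, "y": 0.0033, "z": 0.2317}, {"jaw": 0, "x": 0.0008, "y": 0.0033, "z": 0.2317}, {"jaw": 0, "x": 0.0008, "y": 0.0033, "z": 0.2317}, {"jaw": 0, "x": 0.0008, "y": 0.0033, "z": 0.2317}, {"jaw": 0, "x": 0.0008, "y": 0.0033, "z": 0.2317}]' 30
python3 -m handwheel '[{"jaw": 0}, {"jaw": 0}, {"jaw": 0}, {"jaw": 0, "z": -0.0167}, {"jaw": 0, "z": -0.05}, {"jaw": 0, "z": -0.1167}, {"jaw": 0, "z": -0.1833}, {"jaw": 0, "z": -0.2167}, {"jaw": 0, "z": -0.2333}, {"jaw": 0, "z": -0.2333}]'
python3 -c "
from h import *
togo(.4975,-.286,.153)"
```

```text
clock: 21.7
tool_pos: [0.5978, 0.0076, 0.0139]
eef_rot: [1.0, -0.026, 0.001, -0.0]
contact_force: [-0.1, 1.7, -0.3]
opening: 0.659
finger_force: 1.3
clock: 22.7
tool_pos: [0.5977, 0.0075, 0.1543]
eef_rot: [1.0, -0.026, 0.001, -0.0]
contact_force: [1.1, -0.1, -1.7]
opening: 0.625
finger_force: 30.0
togo [-0.0847  0.2983  0.0011] [-0.0001 -0.0018 -0.0001] pos [0.5977 0.0075 0.1543] t 22.7
```

To row units: 0.298 m is 0.4967, 0.285 m is 0.475.

```bash
python3 -m handwheel '[{"jaw": 0, "x": -0.005, "y": 0.0167}, {"jaw": 0, "x": -0.0167, "y": 0.0583}, {"jaw": 0, "x": -0.0333, "y": 0.1167}, {"jaw": 0, "x": -0.0517, "y": 0.18}, {"jaw": 0, "x": -0.0683, "y": 0.2433}, {"jaw": 0, "x": -0.0867, "y": 0.3067}, {"jaw": 0, "x": -0.105, "y": 0.37}, {"jaw": 0, "x": -0.1233, "y": 0.43}, {"jaw": 0, "x": -0.1367, "y": 0.475}, {"jaw": 0, "x": -0.1417, "y": 0.4967}]'
python3 -m handwheel '[{"jaw": 0}, {"jaw": 0}]'
python3 - <<'E'
from h import *
c=cam('wrist'); im,d=snapshot('wrist'); P=cloud(d,c); save('w5',im)
Z=P[...,2]; m=(d>0)&(Z>.041)&(Z<.049)&(P[...,1]<-.2)&(P[...,0]<.6)
q=P[m]; a=np.c_[2*q[:,:2],np.ones(len(q))]
h=cv2.convexHull(q[:,:2].astype(np.float32))[:,0]
print(len(q),q.min(0),q.max(0),np.median(Z[m]),cv2.minEnclosingCircle(h))
togo(.4975,-.286,.06)
E
```

```text
clock: 23.7
tool_pos: [0.4932, -0.2894, 0.1514]
eef_rot: [1.0, -0.029, -0.002, 0.0]
contact_force: [-0.2, 0.3, -1.0]
opening: 0.626
finger_force: 30.0
clock: 23.9
tool_pos: [0.4972, -0.2837, 0.1526]
eef_rot: [1.0, -0.025, -0.0, -0.001]
contact_force: [0.3, 0.5, -1.6]
opening: 0.621
finger_force: 30.0
9799 [ 0.45423232 -0.34911566  0.04157612] [ 0.55729899 -0.22618774  0.04695146] 0.04453979062959934 ((0.4959613084793091, -0.2874279320240021), 0.06174607574939728)
togo [-0.0001  0.0031  0.0928] [-0.002  -0.      0.0031] pos [ 0.4977 -0.2831  0.1528] t 23.95
```

View pics/w5.png

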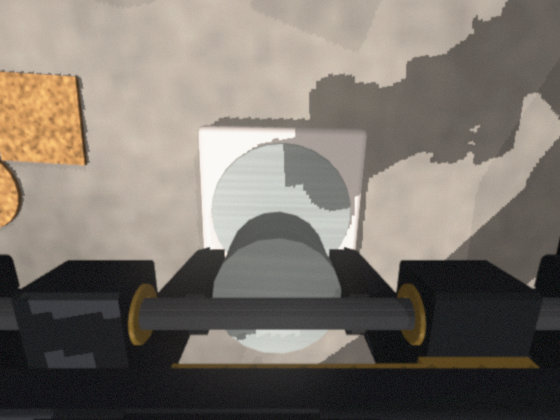

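To row units: 0.0935 m is 0.1558, 0.002 m is 0.0033.

```bash
python3 -m handwheel '[{"jaw": 0, "x": -0.0017, "y": 0.0033, "z": 0.0333}, {"jaw": 0, "x": -0.0017, "y": 0.0033, "z": 0.0833}, {"jaw": 0, "x": -0.0017, "y": 0.0033, "z": 0.125}, {"jaw": 0, "x": -0.0017, "y": 0.0033, "z": 0.1467}, {"jaw": 0, "x": -0.0017, "y": 0.0033, "z": 0.1533}, {"jaw": 0, "x": -0.0017, "y": 0.0033, "z": 0.1558}, {"jaw": 0, "x": -0.0017, "y": 0.0033, "z": 0.1558}]'
python3 -m handwheel '[{"jaw": 0, "z": 0.0017}, {"jaw": 0, "z": 0.0017}]'
python3 -c "
from h import *
togo(.496,-.287,.0586)"
```

```text
clock: 24.65
tool_pos: [0.4966, -0.2874, 0.0605]
eef_rot: [1.0, -0.026, 0.001, 0.0]
contact_force: [0.4, 1.1, -1.0]
opening: 0.622
finger_force: 30.0
clock: 24.85
tool_pos: [0.4962, -0.2878, 0.0595]
eef_rot: [1.0, -0.026, 0.001, 0.0]
contact_force: [0.7, -0.4, -1.7]
opening: 0.622
finger_force: 30.0
togo [-0.0002 -0.0008  0.0009] [ 0.0006 -0.0013 -0.0001] pos [ 0.4962 -0.2878  0.0595] t 24.85
```

To row units: 0.001 m is 0.0017.

```bash
python3 -m handwheel '[{"jaw": 0, "z": 0.0017}, {"jaw": 0, "z": 0.0017}]'
python3 -m handwheel '[{"jaw": 0, "z": 0.0008}, {"jaw": 0, "z": 0.0008}]'
```

```text
clock: 25.05
tool_pos: [0.4962, -0.2878, 0.0588]
eef_rot: [1.0, -0.026, 0.001, 0.0]
contact_force: [-0.6, 0.7, 4.5]
opening: 0.626
finger_force: 30.0
clock: 25.25
tool_pos: [0.4962, -0.2878, 0.0587]
eef_rot: [1.0, -0.026, 0.001, 0.0]
contact_force: [-2.0, 1.4, 8.5]
opening: 0.622
finger_force: 30.0
```

To row units: -0.17 m is -0.2833, -0.13 m is -0.2167.

```bash
python3 -m handwheel '[{"jaw": 1}, {"jaw": 1}, {"jaw": 1}, {"jaw": 1}, {"jaw": 1, "z": -0.05}, {"jaw": 1, "z": -0.1333}, {"jaw": 1, "z": -0.2167}, {"jaw": 1, "x": -0.0667, "z": -0.2833}, {"jaw": 1, "x": -0.0667, "z": -0.2833}, {"jaw": 1, "x": -0.0667, "z": -0.2833}]'
cat > tin.py <<'E'
from h import *
for n in ['wrist','top']:
    c=cam(n); im,d=snapshot(n); P=cloud(d,c); Z=P[...,2]; r=(d>0)&(P[...,1]<-.2)&(P[...,1]>-.4)&(P[...,0]<.6)&(P[...,0]>.4)
    for a,b in((.041,.049),(.082,.1)):
        m=(r&(Z>a)&(Z<b)).astype(np.uint8)
        nn,l,st,_=cv2.connectedComponentsWithStats(m); i=1+np.argmax(st[1:,4]); q=P[l==i]
        print(n,np.median(q[:,2]).round(4),cv2.minEnclosingCircle(cv2.convexHull(q[:,:2].astype(np.float32))))
togo(.496,-.287,.2)
E
python3 tin.py
```

```text
clock: 26.25
tool_pos: [0.4553, -0.286, 0.2281]
eef_rot: [1.0, -0.027, 0.001, 0.001]
contact_force: [0.5, -0.4, -0.4]
opening: 1.002
finger_force: 0.0
wrist 0.0445 ((0.4955448806285858, -0.28757259249687195), 0.062100570648908615)
wrist 0.0896 ((0.49533146619796753, -0.2882937788963318), 0.02796313539147377)
top 0.045 ((0.4949825406074524, -0.2868519723415375), 0.06198533624410629)
top 0.0899 ((0.4940028786659241, -0.28768572211265564), 0.02859683334827423)
togo [ 0.0401 -0.0001  0.0261] [-0.0008  0.0009  0.0005] pos [ 0.456  -0.2851  0.2261] t 26.35
```

The tin stands within 1 mm of the pan's middle, its top at .0896. Now I'll return the canister.

Careful with the scale: shifts go in shares of 0.6 m and turns go in shares of pi/2 rad. That gives: -0.45 m is -0.75, -0.3 m is -0.5.

```bash
python3 -m handwheel '[{"jaw": 1, "x": 0.0117, "y": -0.5}, {"jaw": 1, "x": 0.0117, "y": -0.5}, {"jaw": 1, "x": 0.0117, "y": -0.5}, {"jaw": 1, "x": 0.0117, "y": -0.5}, {"jaw": 1, "x": 0.0117, "y": -0.5}, {"jaw": 1, "x": 0.0117, "y": -0.5}, {"jaw": 1, "x": 0.0167, "y": -0.75}, {"jaw": 1, "x": 0.0167, "y": -0.75}, {"jaw": 1, "x": 0.0167, "y": -0.75}]'
python3 -m handwheel '[{"jaw": 1, "x": 0.005, "y": -0.2067}, {"jaw": 1, "x": 0.005, "y": -0.2067}, {"jaw": 1, "x": 0.005, "y": -0.2067}, {"jaw": 1, "x": 0.005, "y": -0.2067}, {"jaw": 1, "x": 0.005, "y": -0.2067, "z": 0.0333}, {"jaw": 1, "x": 0.005, "y": -0.2067, "z": 0.0333}]'
cat > b.py <<'E'
from h import *
import sys
c=cam('wrist'); im,d=snapshot('wrist'); P=cloud(d,c); Z=P[...,2]
y0,y1=float(sys.argv[1]),float(sys.argv[2])
m=((d>0)&(Z>.095)&(Z<.145)&(P[...,1]>y0)&(P[...,1]<y1)&(P[...,0]<.67)&(P[...,0]>.3)).astype(np.uint8)
nn,l,st,_=cv2.connectedComponentsWithStats(m)
for i in range(1,nn):
    if st[i,4]>150:
        q=P[l==i]; z=np.percentile(q[:,2],97); t=q[q[:,2]>z-.006 if z<.132 else q[:,2]>z-.006][:,:2]
        r=cv2.minAreaRect((t*1000).astype(np.float32)); print('top',z.round(4),'circ',cv2.minEnclosingCircle(t.astype(np.float32)),np.round(r[0]+r[1]+(r[2],),1))
        t=q[abs(q[:,2]-(z-.018))<.006][:,:2]
        if len(t)>30: print('  lower circ',cv2.minEnclosingCircle(t.astype(np.float32)))
for a in sys.argv[3:]: togo(*map(float,a.split(',')))
if 1: save('wb%d'%int(get_state()['clock']*20),im)
E
python3 b.py .2 .4 .499,.2865,.083
```

```text
clock: 27.25
tool_pos: [0.4889, 0.1662, 0.2253]
eef_rot: [1.0, -0.025, -0.001, 0.0]
contact_force: [0.2, -0.8, 0.1]
opening: 1.002
finger_force: 0.0
clock: 27.85
tool_pos: [0.4971, 0.285, 0.2037]
eef_rot: [1.0, -0.026, -0.003, 0.003]
contact_force: [-1.2, -0.8, -0.0]
opening: 1.003
finger_force: 0.0
top 0.1369 circ ((0.5945752859115601, 0.29742759466171265), 0.006977598182857037) [594.6 297.5  13.2  13.3  43.6]
  lower circ ((0.5948078036308289, 0.297526478767395), 0.023103155195713043)
top 0.1277 circ ((0.49782755970954895, 0.28625866770744324), 0.03442760929465294) [498.1 286.1  50.1  49.9  86.4]
  lower circ ((0.49830496311187744, 0.2861740291118622), 0.03791709989309311)
top 0.1123 circ ((0.4194490909576416, 0.27581924200057983), 0.019329996779561043) [423.3 275.6  38.5   7.7  86.8]
  lower circ ((0.4138413667678833, 0.27610915899276733), 0.0243658646941185)
top 0.1356 circ ((0.39630210399627686, 0.27715739607810974), 0.02783777005970478) [388.7 277.7  54.6  35.2  86.7]
togo [ 0.0016 -0.0018  0.122 ] [ 0.0039  0.0039 -0.0007] pos [0.4978 0.2852 0.205 ] t 27.9
```

To row units: 0.123 m is 0.205, 0.11 m is 0.1833.

```bash
python3 -m handwheel '[{"jaw": 1, "z": 0.0667}, {"jaw": 1, "z": 0.1333}, {"jaw": 1, "z": 0.1833}, {"jaw": 1, "z": 0.205}, {"jaw": 1, "z": 0.205}, {"jaw": 1, "z": 0.205}, {"jaw": 0, "z": 0.205}, {"jaw": 0, "z": 0.205}, {"jaw": 0, "z": 0.205}, {"jaw": 0, "z": 0.205}]' 40
python3 -m handwheel '[{"jaw": 0}, {"jaw": 0}, {"jaw": 0}]'
python3 -m handwheel '[{"jaw": 0, "z": -0.0167}, {"jaw": 0, "z": -0.05}, {"jaw": 0, "z": -0.1167}, {"jaw": 0, "z": -0.1833}, {"jaw": 0, "z": -0.2333}, {"jaw": 0, "z": -0.25}, {"jaw": 0, "z": -0.25}, {"jaw": 0, "z": -0.25}]'
python3 -c "
from h import *
togo(.589,-.063,.235)"
```

```text
clock: 28.9
tool_pos: [0.499, 0.2872, 0.0848]
eef_rot: [1.0, -0.026, 0.0, -0.0]
contact_force: [0.0, 0.4, 0.4]
opening: 0.663
finger_force: 0.0
clock: 29.2
tool_pos: [0.499, 0.2869, 0.0847]
eef_rot: [1.0, -0.026, 0.0, 0.0]
contact_force: [-0.6, -1.0, 5.8]
opening: 0.633
finger_force: 39.9
clock: 30.0
tool_pos: [0.4977, 0.2862, 0.2325]
eef_rot: [1.0, -0.026, -0.001, 0.001]
contact_force: [0.6, -0.2, -4.0]
opening: 0.635
finger_force: 40.0
togo [ 0.1094  0.344  -0.002 ] [0.0022 0.0027 0.0003] pos [0.4977 0.2862 0.2325] t 30.0
```

```bash
python3 -m handwheel '[{"jaw": 0, "x": 0.005, "y": 0.0167}, {"jaw": 0, "x": 0.0167, "y": 0.0533}, {"jaw": 0, "x": 0.035, "y": 0.1117}, {"jaw": 0, "x": 0.0567, "y": 0.1783}, {"jaw": 0, "x": 0.0783, "y": 0.2483}, {"jaw": 0, "x": 0.1, "y": 0.3183}, {"jaw": 0, "x": 0.1217, "y": 0.3883}, {"jaw": 0, "x": 0.1433, "y": 0.4567}, {"jaw": 0, "x": 0.1633, "y": 0.5183}, {"jaw": 0, "x": 0.175, "y": 0.5567}]'
python3 -m handwheel '[{"jaw": 0, "x": 0.0058, "y": 0.0175}, {"jaw": 0, "x": 0.0058, "y": 0.0175}, {"jaw": 0, "x": 0.0058, "y": 0.0175, "z": 0.025}, {"jaw": 0, "x": 0.0058, "y": 0.0175, "z": 0.0833}, {"jaw": 0, "x": 0.0058, "y": 0.0175, "z": 0.15}, {"jaw": 0, "x": 0.0058, "y": 0.0175, "z": 0.2083}, {"jaw": 0, "x": 0.0058, "y": 0.0175, "z": 0.2417}, {"jaw": 0, "x": 0.0058, "y": 0.0175, "z": 0.2533}, {"jaw": 0, "x": 0.0058, "y": 0.0175, "z": 0.2533}, {"jaw": 0, "x": 0.0058, "y": 0.0175, "z": 0.2533}]'
python3 -c "
from h import *
togo(.5893,-.0627,.0745)"
```

```text
clock: 31.0
tool_pos: [0.5853, -0.0579, 0.2323]
eef_rot: [1.0, -0.029, -0.002, 0.002]
contact_force: [0.0, 0.2, -4.2]
opening: 0.631
finger_force: 40.0
clock: 32.0
tool_pos: [0.59, -0.0616, 0.0833]
eef_rot: [1.0, -0.026, 0.001, -0.0]
contact_force: [-0.1, 0.9, -2.3]
opening: 0.633
finger_force: 40.0
togo [-0.0007  0.0012  0.0088] [-0.0007 -0.0019  0.0013] pos [ 0.59   -0.0616  0.0833] t 32.0
```

To row units: 0.008 m is 0.0133, 0.007 m is 0.0117.

```bash
python3 -m handwheel '[{"jaw": 0, "x": -0.0008, "y": 0.0017, "z": 0.0067}, {"jaw": 0, "x": -0.0008, "y": 0.0017, "z": 0.0117}, {"jaw": 0, "x": -0.0008, "y": 0.0017, "z": 0.0133}, {"jaw": 0, "x": -0.0008, "y": 0.0017, "z": 0.0133}]'
python3 -m handwheel '[{"jaw": 0, "z": 0.0017}, {"jaw": 0, "z": 0.0017}]'
python3 -c "
from h import *
togo(.5893,-.0627,.0745)"
```

```text
clock: 32.4
tool_pos: [0.5888, -0.0639, 0.0747]
eef_rot: [1.0, -0.026, 0.0, 0.0]
contact_force: [-1.1, -0.6, -0.0]
opening: 0.634
finger_force: 39.9
clock: 32.6
tool_pos: [0.5888, -0.0639, 0.0747]
eef_rot: [1.0, -0.026, 0.0, 0.0]
contact_force: [-2.6, -0.1, 8.9]
opening: 0.63
finger_force: 39.9
togo [ 0.0004 -0.0012  0.0002] [ 0.0005 -0.001  -0.0001] pos [ 0.5888 -0.0639  0.0747] t 32.6
```

To row units: -0.14 m is -0.2333, -0.12 m is -0.2.

```bash
python3 -m handwheel '[{"jaw": 1}, {"jaw": 1}, {"jaw": 1}, {"jaw": 1}, {"jaw": 1, "z": -0.05}, {"jaw": 1, "z": -0.1167}, {"jaw": 1, "z": -0.2}, {"jaw": 1, "x": -0.0667, "z": -0.2333}, {"jaw": 1, "x": -0.0667, "z": -0.2333}, {"jaw": 1, "x": -0.0667, "z": -0.2333}]'
python3 b.py -.2 .2 .5888,-.0627,.0747
```

```text
clock: 33.6
tool_pos: [0.5484, -0.0617, 0.2137]
eef_rot: [1.0, -0.026, 0.0, 0.0]
contact_force: [1.0, 0.1, -0.4]
opening: 1.002
finger_force: 0.0
top 0.1177 circ ((0.5876672863960266, -0.06468784809112549), 0.034181948751211166) [587.2 -64.6  49.9  49.9  86.7]
  lower circ ((0.5876589417457581, -0.06466325372457504), 0.03774874657392502)
togo [ 0.0398 -0.001   0.1384] [ 0.0001 -0.0005  0.0002] pos [ 0.549  -0.0616  0.2131] t 33.65
```

To row units: -0.362 m is -0.6033, 0.029 m is 0.0483.

```bash
python3 -m handwheel '[{"jaw": 1, "x": 0.0483, "y": -0.6033}, {"jaw": 1, "x": 0.0483, "y": -0.6033}, {"jaw": 1, "x": 0.0483, "y": -0.6033}, {"jaw": 1, "x": 0.0483, "y": -0.6033}, {"jaw": 1, "x": 0.0483, "y": -0.6033}, {"jaw": 1, "x": 0.0483, "y": -0.6033}, {"jaw": 1, "x": 0.0483, "y": -0.6033}, {"jaw": 1, "x": 0.0483, "y": -0.6033}, {"jaw": 1, "x": 0.0483, "y": -0.6033}, {"jaw": 1, "x": 0.0483, "y": -0.6033}]'
python3 b.py .2 .4 .5965,.2968,.0844
```

```text
clock: 34.65
tool_pos: [0.5968, 0.2964, 0.2119]
eef_rot: [1.0, -0.027, -0.0, 0.001]
contact_force: [0.4, -1.3, 0.0]
opening: 0.997
finger_force: 0.0
top 0.1367 circ ((0.5949788093566895, 0.29742327332496643), 0.006894808262586594) [595.2 297.4  13.3  13.   87.4]
  lower circ ((0.5948679447174072, 0.29757702350616455), 0.023099606856703758)
togo [-0.0006 -0.0018  0.1279] [ 0.0032  0.0006 -0.0027] pos [0.5971 0.2954 0.2123] t 34.7
```

To row units: 0.127 m is 0.2117, -0.002 m is -0.0033.

```bash
python3 -m handwheel '[{"jaw": 1, "x": -0.0033, "y": -0.0017, "z": 0.0667}, {"jaw": 1, "x": -0.0033, "y": -0.0017, "z": 0.1333}, {"jaw": 1, "x": -0.0033, "y": -0.0017, "z": 0.1833}, {"jaw": 1, "x": -0.0033, "y": -0.0017, "z": 0.2117}, {"jaw": 1, "x": -0.0033, "y": -0.0017, "z": 0.2117}, {"jaw": 1, "x": -0.0033, "y": -0.0017, "z": 0.2117}, {"jaw": 0, "x": -0.0033, "y": -0.0017, "z": 0.2117}, {"jaw": 0, "x": -0.0033, "y": -0.0017, "z": 0.2117}, {"jaw": 0, "x": -0.0033, "y": -0.0017, "z": 0.2117}, {"jaw": 0, "x": -0.0033, "y": -0.0017, "z": 0.2117}]' 35
python3 -m handwheel '[{"jaw": 0}, {"jaw": 0}, {"jaw": 0}]'
python3 -m handwheel '[{"jaw": 0, "z": -0.0167}, {"jaw": 0, "z": -0.05}, {"jaw": 0, "z": -0.1167}, {"jaw": 0, "z": -0.1833}, {"jaw": 0, "z": -0.2333}, {"jaw": 0, "z": -0.25}, {"jaw": 0, "z": -0.25}, {"jaw": 0, "z": -0.25}]'
```

```text
clock: 35.7
tool_pos: [0.5948, 0.2998, 0.0869]
eef_rot: [1.0, -0.026, 0.0, -0.0]
contact_force: [0.1, 0.1, 0.3]
opening: 0.663
finger_force: 0.0
clock: 36.0
tool_pos: [0.5946, 0.2993, 0.0863]
eef_rot: [1.0, -0.026, 0.0, 0.0]
contact_force: [0.4, -1.0, 1.2]
opening: 0.512
finger_force: 35.0
clock: 36.8
tool_pos: [0.5934, 0.2989, 0.2344]
eef_rot: [1.0, -0.026, -0.001, 0.001]
contact_force: [-0.4, 0.3, -2.4]
opening: 0.511
finger_force: 35.0
```

To row units: 0.219 m is 0.365, 0.022 m is 0.0367.

```bash
python3 -m handwheel '[{"jaw": 0, "x": 0.0017, "y": 0.02}, {"jaw": 0, "x": 0.0067, "y": 0.0583}, {"jaw": 0, "x": 0.0117, "y": 0.1167}, {"jaw": 0, "x": 0.0183, "y": 0.18}, {"jaw": 0, "x": 0.025, "y": 0.2433}, {"jaw": 0, "x": 0.03, "y": 0.3033}, {"jaw": 0, "x": 0.0333, "y": 0.3417}, {"jaw": 0, "x": 0.0367, "y": 0.365}, {"jaw": 0, "x": 0.0367, "y": 0.365}, {"jaw": 0, "x": 0.0367, "y": 0.365}]'
python3 -m handwheel '[{"jaw": 0, "z": 0.025}, {"jaw": 0, "z": 0.0833}, {"jaw": 0, "z": 0.15}, {"jaw": 0, "z": 0.2083}, {"jaw": 0, "z": 0.2417}, {"jaw": 0, "z": 0.2533}, {"jaw": 0, "z": 0.2533}, {"jaw": 0, "z": 0.2533}, {"jaw": 0, "z": 0.2533}]'
python3 -c "
from h import *
togo(.6053,.0798,.0763)"
```

```text
clock: 37.8
tool_pos: [0.6047, 0.081, 0.2357]
eef_rot: [1.0, -0.026, -0.0, -0.001]
contact_force: [-0.6, 0.5, -2.5]
opening: 0.508
finger_force: 35.0
clock: 38.7
tool_pos: [0.6062, 0.0804, 0.0857]
eef_rot: [1.0, -0.026, 0.001, -0.0]
contact_force: [0.1, -0.1, -2.4]
opening: 0.514
finger_force: 35.0
togo [-0.0009  0.0006  0.0094] [-0.0009 -0.0029  0.0005] pos [0.6062 0.0804 0.0857] t 38.7
```

To row units: 0.0085 m is 0.0142, 0.007 m is 0.0117.

```bash
python3 -m handwheel '[{"jaw": 0, "x": -0.0008, "y": 0.0008, "z": 0.0067}, {"jaw": 0, "x": -0.0008, "y": 0.0008, "z": 0.0117}, {"jaw": 0, "x": -0.0008, "y": 0.0008, "z": 0.0142}, {"jaw": 0, "x": -0.0008, "y": 0.0008, "z": 0.0142}]'
python3 -m handwheel '[{"jaw": 0, "z": 0.0017}, {"jaw": 0, "z": 0.0017}]'
python3 -m handwheel '[{"jaw": 0, "z": 0.0008}, {"jaw": 0, "z": 0.0008}]'
```

```text
clock: 39.1
tool_pos: [0.6049, 0.079, 0.0763]
eef_rot: [1.0, -0.026, 0.0, 0.0]
contact_force: [-1.1, -0.9, 2.0]
opening: 0.51
finger_force: 34.9
clock: 39.3
tool_pos: [0.6051, 0.079, 0.0762]
eef_rot: [1.0, -0.026, 0.001, 0.0]
contact_force: [-2.5, -0.5, 10.3]
opening: 0.517
finger_force: 34.9
clock: 39.5
tool_pos: [0.6052, 0.0789, 0.0762]
eef_rot: [1.0, -0.026, 0.001, 0.0]
contact_force: [-3.4, -2.3, 13.2]
opening: 0.51
finger_force: 34.9
```

To row units: -0.14 m is -0.2333, -0.12 m is -0.2.

```bash
python3 -m handwheel '[{"jaw": 1}, {"jaw": 1}, {"jaw": 1}, {"jaw": 1}, {"jaw": 1, "z": -0.05}, {"jaw": 1, "z": -0.1167}, {"jaw": 1, "z": -0.2}, {"jaw": 1, "x": -0.05, "z": -0.2333}, {"jaw": 1, "x": -0.05, "z": -0.2333}, {"jaw": 1, "x": -0.05, "z": -0.2333}]'
python3 b.py -.2 .2
python3 -m handwheel '[{"jaw": 1, "x": -0.3117, "y": -0.3133}, {"jaw": 1, "x": -0.3117, "y": -0.3133}, {"jaw": 1, "x": -0.3117, "y": -0.3133}, {"jaw": 1, "x": -0.3117, "y": -0.3133}, {"jaw": 1, "x": -0.3117, "y": -0.3133}, {"jaw": 1, "x": -0.3117, "y": -0.3133}, {"jaw": 1, "x": -0.3117, "y": -0.3133}, {"jaw": 1, "x": -0.3117, "y": -0.3133}, {"jaw": 1, "x": -0.3117, "y": -0.3133}]'
python3 b.py .2 .4 .398,.278,.113
```

```text
clock: 40.5
tool_pos: [0.5745, 0.0808, 0.2144]
eef_rot: [1.0, -0.026, 0.0, 0.0]
contact_force: [-0.2, -0.6, -0.7]
opening: 1.001
finger_force: 0.0
top 0.1267 circ ((0.6050944924354553, 0.07756917923688889), 0.006914468947798014) [605.4  77.6  12.7  13.   86.6]
  lower circ ((0.6048817038536072, 0.07733786851167679), 0.023038553074002266)
top 0.1178 circ ((0.5879125595092773, -0.06403510272502899), 0.0343913659453392) [587.5 -64.3  50.9  50.3  86.5]
  lower circ ((0.5883415341377258, -0.06330084055662155), 0.03792336955666542)
clock: 41.45
tool_pos: [0.3992, 0.2765, 0.2135]
eef_rot: [1.0, -0.028, 0.0, 0.001]
contact_force: [0.6, -0.0, 0.6]
opening: 1.003
finger_force: 0.0
top 0.1357 circ ((0.39711931347846985, 0.27711641788482666), 0.027968326583504677) [397.3 277.   54.6  55.1  84.8]
  lower circ ((0.4089999794960022, 0.2768491506576538), 0.025126313790678978)
togo [-0.0012 -0.0015  0.1007] [ 0.0013 -0.0002 -0.0036] pos [0.3991 0.2765 0.2137] t 41.5
```

To row units: 0.1 m is 0.1667, -0.0005 m is -0.0008.

```bash
python3 -m handwheel '[{"jaw": 1, "x": -0.0025, "y": -0.0008, "z": 0.05}, {"jaw": 1, "x": -0.0025, "y": -0.0008, "z": 0.1083}, {"jaw": 1, "x": -0.0025, "y": -0.0008, "z": 0.15}, {"jaw": 1, "x": -0.0025, "y": -0.0008, "z": 0.1667}, {"jaw": 1, "x": -0.0025, "y": -0.0008, "z": 0.1667}, {"jaw": 1, "x": -0.0025, "y": -0.0008, "z": 0.1667}, {"jaw": 0, "x": -0.0025, "y": -0.0008, "z": 0.1667}, {"jaw": 0, "x": -0.0025, "y": -0.0008, "z": 0.1667}, {"jaw": 0, "x": -0.0025, "y": -0.0008, "z": 0.1667}, {"jaw": 0, "x": -0.0025, "y": -0.0008, "z": 0.1667}]' 40
python3 -m handwheel '[{"jaw": 0}, {"jaw": 0}, {"jaw": 0}]'
python3 -m handwheel '[{"jaw": 0, "z": -0.0167}, {"jaw": 0, "z": -0.05}, {"jaw": 0, "z": -0.1167}, {"jaw": 0, "z": -0.1833}, {"jaw": 0, "z": -0.2333}, {"jaw": 0, "z": -0.25}, {"jaw": 0, "z": -0.25}, {"jaw": 0, "z": -0.25}]'
```

```text
clock: 42.5
tool_pos: [0.3964, 0.279, 0.1146]
eef_rot: [1.0, -0.026, 0.0, -0.0]
contact_force: [-0.6, -1.2, 1.2]
opening: 0.664
finger_force: 0.5
clock: 42.8
tool_pos: [0.3964, 0.2787, 0.1145]
eef_rot: [1.0, -0.026, 0.0, 0.0]
contact_force: [-0.6, -1.4, 5.8]
opening: 0.628
finger_force: 40.0
clock: 43.6
tool_pos: [0.3953, 0.2781, 0.2629]
eef_rot: [1.0, -0.026, -0.001, 0.001]
contact_force: [0.5, -0.6, -4.3]
opening: 0.628
finger_force: 40.0
```

```bash
python3 -m handwheel '[{"jaw": 0, "x": 0.0117, "y": 0.02}, {"jaw": 0, "x": 0.0367, "y": 0.0633}, {"jaw": 0, "x": 0.0683, "y": 0.1217}, {"jaw": 0, "x": 0.1033, "y": 0.1833}, {"jaw": 0, "x": 0.1383, "y": 0.2467}, {"jaw": 0, "x": 0.175, "y": 0.3117}, {"jaw": 0, "x": 0.205, "y": 0.365}, {"jaw": 0, "x": 0.225, "y": 0.4017}, {"jaw": 0, "x": 0.2367, "y": 0.4217}, {"jaw": 0, "x": 0.2367, "y": 0.4217}]'
python3 -m handwheel '[{"jaw": 0}, {"jaw": 0, "z": 0.025}, {"jaw": 0, "z": 0.0833}, {"jaw": 0, "z": 0.15}, {"jaw": 0, "z": 0.2083}, {"jaw": 0, "z": 0.2417}, {"jaw": 0, "z": 0.2533}, {"jaw": 0, "z": 0.2533}, {"jaw": 0, "z": 0.2533}, {"jaw": 0, "z": 0.2533}]'
python3 -c "
from h import *
togo(.5249,.0185,.1045)"
```

```text
clock: 44.6
tool_pos: [0.5247, 0.0161, 0.263]
eef_rot: [1.0, -0.028, -0.001, 0.001]
contact_force: [0.3, -0.1, -3.5]
opening: 0.624
finger_force: 40.0
clock: 45.6
tool_pos: [0.5257, 0.0193, 0.1135]
eef_rot: [1.0, -0.026, 0.001, -0.0]
contact_force: [0.5, 0.0, -3.6]
opening: 0.624
finger_force: 40.0
togo [-0.0008  0.0008  0.009 ] [-0.0006 -0.0027  0.0005] pos [0.5257 0.0193 0.1135] t 45.6
```

To row units: 0.0085 m is 0.0142, 0.007 m is 0.0117.

```bash
python3 -m handwheel '[{"jaw": 0, "x": -0.0008, "z": 0.0067}, {"jaw": 0, "x": -0.0008, "z": 0.0117}, {"jaw": 0, "x": -0.0008, "z": 0.0142}, {"jaw": 0, "x": -0.0008, "z": 0.0142}]'
python3 -m handwheel '[{"jaw": 0, "z": 0.0017}, {"jaw": 0, "z": 0.0017}]'
python3 -m handwheel '[{"jaw": 0}]'
```

```text
clock: 46.0
tool_pos: [0.5248, 0.0187, 0.1045]
eef_rot: [1.0, -0.026, 0.001, 0.0]
contact_force: [-0.9, -0.3, 5.1]
opening: 0.628
finger_force: 40.0
clock: 46.2
tool_pos: [0.525, 0.0185, 0.1045]
eef_rot: [1.0, -0.026, 0.001, 0.0]
contact_force: [-3.2, -1.1, 13.9]
opening: 0.626
finger_force: 40.0
clock: 46.3
tool_pos: [0.525, 0.0186, 0.1045]
eef_rot: [1.0, -0.026, 0.001, 0.0]
contact_force: [-3.1, -0.6, 13.6]
opening: 0.625
finger_force: 40.0
```

To row units: -0.19 m is -0.3167, -0.17 m is -0.2833.

```bash
python3 -m handwheel '[{"jaw": 1, "z": -0.0017}, {"jaw": 1, "z": -0.0017}, {"jaw": 1, "z": -0.0017}, {"jaw": 1, "z": -0.0017}, {"jaw": 1, "z": -0.05}, {"jaw": 1, "z": -0.1167}, {"jaw": 1, "z": -0.2}, {"jaw": 1, "z": -0.2833}, {"jaw": 1, "z": -0.3167}, {"jaw": 1, "z": -0.3167}]'
python3 -m handwheel '[{"jaw": 1}, {"jaw": 1}]'
cat > f.py <<'E'
from h import *
c=cam('wrist'); im,d=snapshot('wrist'); np.savez('w1.npz',im=im,d=d,K=c[0],R=c[1],t=c[2])
im,d=snapshot('scene'); save('s2',im)
E
python3 f.py; python3 m1.py; python3 tin.py
```

```text
clock: 47.3
tool_pos: [0.5263, 0.0191, 0.2959]
eef_rot: [1.0, -0.026, 0.004, -0.0]
contact_force: [0.1, 0.1, -0.3]
opening: 1.002
finger_force: 0.0
clock: 47.5
tool_pos: [0.5232, 0.0187, 0.2911]
eef_rot: [1.0, -0.026, -0.002, 0.0]
contact_force: [1.5, 0.8, -1.2]
opening: 1.0
finger_force: 0.0
w1 ledge z -0.0004
  h100-130 1358 med [0.6049 0.0754 0.1153] z% [0.1093 0.1252] circ 0.6042 0.076 0.0442 rect [604.8  76.1] [42.1 41.6] 39.9
  h100-130 2443 med [ 0.5883 -0.0636  0.1165] z% [0.1154 0.1175] circ 0.5875 -0.0635 0.0683 rect [587.4 -63.7] [50.9 48.8] 87.0
  h100-130 2107 med [0.5266 0.0172 0.1245] z% [0.1234 0.1255] circ 0.5261 0.017 0.057 rect [526.3  17.3] [53.6 56.5] 87.0
  h90-108 139 med [0.6039 0.0584 0.1065] z% [0.0957 0.1078] circ 0.6048 0.0713 0.0438 rect [605.   62.5] [43.6 18.7] 1.1
  h90-108 363 med [ 0.5991 -0.0387  0.1035] z% [0.0974 0.105 ] circ 0.5879 -0.0633 0.0763 rect [587.9 -63. ] [56.4 53.8] 87.0
  h90-108 84 med [ 0.5601 -0.0658  0.1031] z% [0.1015 0.1045] circ 0.5607 -0.0661 0.0464 rect [560.2 -66. ] [46.2  1.1] 87.0
  h90-108 190 med [0.5492 0.0165 0.0998] z
[... 888 characters left out ...]
 0.1252 rect [ 497.3 -281.5] [116.  122.7] 71.2
  scale 10855 med [ 0.4933 -0.2619  0.0305] z% [0.0286 0.0453] circ 0.4775 -0.2809 0.2313 rect [ 477.3 -282.3] [150.1 186.6] 85.8
  scoop 553 med [0.3946 0.0373 0.0148] z% [0.0087 0.0189] circ 0.3838 0.0277 0.1036 rect [384.3  28.4] [49.4 92.9] 89.2
wrist 0.0447 ((0.49550652503967285, -0.28671643137931824), 0.06214878708124161)
wrist 0.0896 ((0.4956178069114685, -0.28810402750968933), 0.029175326228141785)
top 0.045 ((0.49437329173088074, -0.28678229451179504), 0.062230441719293594)
top 0.09 ((0.49455514550209045, -0.28779202699661255), 0.028615346178412437)
togo [-0.0116  0.3068  0.0917] [0.0004 0.0024 0.0003] pos [0.5237 0.0188 0.2915] t 47.7
```

View pics/s2.png

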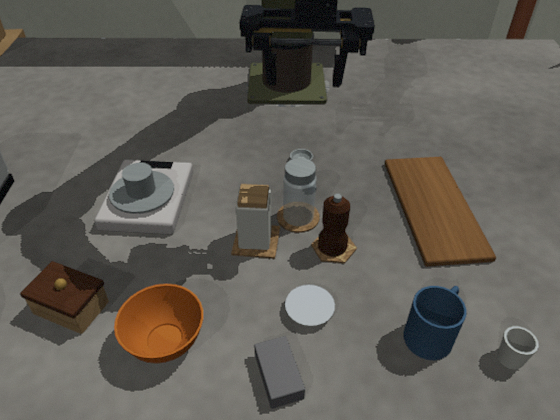

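The final picture shows the tin on the pan (139,180) and the canister, jar and mill upright on their coasters. All are within about 2.5 mm of centre, and the gripper is clear of everything.

```bash
python3 -c "
from plant import *
print(finish_job())"
```

```text
the job is handed in; nothing more can be done
None
```

The job is handed in at about 48 s: the tin stands within about 1.5 mm of the pan's middle, and the jar, canister and mill are back upright and let go, measured within about 2.5 mm of their coasters' centres (4 mm for the mill in the last, oblique view).

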